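# Slide a print carrier under the leaf spring of the copying stage

### The job

Load the print carrier into the copying stage: with the fingertips press it down hard (the black rubber pad is made for this) so that the sprung bed sinks, and keep pressing while you slide the carrier under the steel bridge and its leaf spring until it is fully home against the red stop. Then let it go, so that the bed clamps it up under the bridge. Only press and push the carrier, never lift it, and leave the other things on the table alone.

Things in the scene. Friction and masses are not known exactly. Their poses are not given: they have to be found in the camera images.
- stage: Fixed copying stage on the table: grey base 260 x 144 x 8 mm, two aluminium rails (inner faces at y = +-47 mm, tops 30 mm above the table), a black lift bed between them, a red stop block at the end and a dark steel bridge over the channel, top 39 mm high. Origin: centre of the base's underside. +x runs along the channel to the red stop; z up. Turned by up to 25 degrees either way.
- lift_bed (a joint): How far the black sprung bed is pressed down, m: 0 = up (its top 24 mm above the table), 0.012 = bottomed. It stays level. Pressing on the carrier, it takes about 4 N to start, 8 N to pass the bridge and 12 N to bottom. It springs back when let go.
- leaf (a joint): Lift angle, rad, of the steel leaf spring that hangs behind the bridge toward the red stop; 0 = hanging, its nose 26.5 mm above the table, 12 mm before the stop face. A carrier passing under lifts it against a light spring.
- carrier: Loose aluminium print carrier, 130 (x) x 90 (y) x 10 mm, 0.18 kg, on the lift bed, 2 mm clear of each rail, its sepia print end toward the bridge. Rear half: black rubber pad 39 x 76 mm; ahead of it a blue rib to push against (x = -22 to -14 mm, 64 wide, 7.5 high). Origin: centre of the underside; +x to its front edge. With the bed up its top is 34 mm above the table, too high for the bridge.
- finger_pad (a point): Centre of the carrier's rubber finger pad, on its top face, 43 mm behind the carrier's origin and 21 mm behind the blue rib.
- carrier_front (a point): Middle of the carrier's front edge, at its underside.
- stop (a point): Middle of the face of the red stop block that the carrier's front edge must meet; 24 mm above the table. Axes as the stage's.
- bridge_edge (a point): Middle of the bridge's lower edge on the open side, 28.5 mm above the table, 55 mm before the stop face; the bridge is 20 mm deep. The carrier's top must be below it to pass: bed pressed at least 6 mm. Axes as the stage's.
- loupe: Bystander: a black round loupe, 43 x 43 x 38 mm, loose on the table; origin at the centre of its underside.
- red_jar: Bystander: a white jar with a red lid, 57 x 57 x 75 mm, loose on the table; origin at the centre of its underside.
- swab_tub: Bystander: a clear round tub of cotton swabs, 77 x 77 x 80 mm, loose on the table; origin at the centre of its underside.
- black_jar: Bystander: a white jar with a black lid, 49 x 49 x 60 mm, loose on the table; origin at the centre of its underside.
- weight: Bystander: a grey cloth-covered weight, 100 x 46 x 27 mm, loose on the table; origin at the centre of its underside.

How it is judged:
By the outcome, as a careful person would: the job done as asked, in the order asked, and still so for the second after the job is handed in, with the robot touching nothing.
It also fails if it takes over 42 s, if anything falls off the work surface, if the arm or the gripper's body presses on something with over 40 N, if the wrist force passes 120 N, or if a joint passes its speed limit or range.

### The arm

A 6-joint arm with a two-finger parallel gripper is mounted at the origin on the work surface; the furniture and walls round the work are solid. World frame = base frame: x ahead of the robot, y to its left, z up, the work surface at z = 0. Lengths are in mm, angles in rad, forces in N, time in s.
With the tool pointing down it reaches from about 325 to 875 mm from the base axis. Payload 4.4 kg.
Tool frame: the origin (TCP) lies at the very end of the fingers, on their centre line; the grasp point (between the pads) lies 19 mm behind it; z points along the fingers, y is the direction in which the jaws open and shut (so a half turn about z gives the same grasp; the last joint's range is limited). The gripper opens to 85 mm and grips with 20 to 120 N. Pads are 22 mm wide; open, the fingers measure 114 mm over their backs; the gripper's body (76 mm by 85 mm) begins 54 mm behind the grasp point. The pads swing forward as they close: fully open they stand 13 mm farther back than shut.
Start: joints at [-1.276, 0.207, 1.542, -0, 1.393, -0.15], TCP at [247.398, -519.058, 231.282] pointing down, gripper open.
Joint ranges: [-2.73, 2.73], [-0.86, 2.22], [0.23, 2.46], [-1.11, 4.25], [0.08, 2.63], [-2.82, 2.82]. Speed limits (rad/s): [2.79, 2.79, 3.14, 3.14, 3.14, 3.14].

### API

Orientations are given as a 3x3 rotation matrix whose columns are the frame's x, y, z axes.
In Python, from plant import * gives the robot as it stands.
- The arm moves only by the tool carry_out, never from a script. Its argument "increments" is a list of rows, each an object of numbers: "x", "y", "z": the shift along the tool's x, y, z in mm; "turn": the turn about the tool's z in degrees. In form: [{"x": .., "y": .., "z": .., "turn": ..}, ...]. A call has 1 to 5 rows; each row is the pose to reach, as a shift and turn from the pose measured when the call began, along the tool's axes at that moment; what a row does not reach only later rows make up. A row lasts 1/8 s, in which the tool goes at most 62.5 mm and 10.7 degrees, less where a joint would pass 70% of its speed; a pose out of reach is approached as far as the arm can. A call with a gripper value outside its range is refused whole. "hand" is the opening, from 0 (shut) to 1 (fully open), set as the call begins (left out, the last holds). The fingers move at their own pace and stop on an object; the grip force is fixed at half the most. Time passes only in rows, so rows that repeat a pose let the fingers close. It gives the time, the measured TCP pose, the force and the opening at its end, in the units of the state.
- observe(): the state, without advancing time (a new reading comes with each control period).
- camera(name): name is "side" or "top"; returns a dict with "image" (480x640x3 uint8, blue, green, red), "z_map" (480x640 float32, mm along the optical axis (not along the pixel's ray), 0 where there is no reading), "intrinsics" (3x3 intrinsics, pixels), "R" (3x3) and "t" (3): a world point X has camera coordinates R X + t. Camera axes: x right, y down, z forward; pixel columns grow to the right and rows downward; lengths in mm; the calibration is good to about 2 mm. A picture is of the moment at which its call begins.
- sign_off(): hands the job in, once; it reports no verdict.
Trained networks look in a picture, given as the dict that the camera call returned (one of the last four; its "shot" number tells which), for a name from the list of things; names that differ only in an ending like _2 or _b are one class to them, and where a whole thing is asked for, a point or a joint stands for the part that bears it (a point fixed in the world has none). Each returns a list of dicts, best first, with "score" (0 to 1); they miss things now and then, are a little off and sometimes report something else, mostly with a low value. They report only what shows in the picture. A call takes as long as a camera call.
- silhouettes(name, picture): "mask" (480x640 bool, what is visible of it) and "extent" ([left, top, right, bottom] in pixels, round what is visible of it).
The state is a dict: "t": time; "q": joint angles; "qd": joint speeds; "joint_torque": joint torques, N m; "ee_pos": TCP position; "ee_rot": TCP orientation; "wrist_force": force on the tool from outside, world axes, zero at the start; "moment": the same for the moment, N m; "finger_gap": opening from 0.0 (shut) to 1.0 (fully open).
Only numpy, scipy, OpenCV 4.12 (cv2) and the standard library are available. Lean on these libraries where they do the work, as an engineer would, in place of code of your own. Each camera call takes 0.05 s, during which the arm holds its last target.

## Working session

There is one attempt and no reset: what is moved stays moved. The work goes in short steps, Python scripts to look and compute and a tool call to move; the robot and the scene stay as the last step left them, time stands still between calls to the robot, and variables do not carry over. Pictures are saved under pics/ and viewed, and the job is handed in when it is done.

Besides the shell and the picture viewer there is one more tool, called in YAML: its name, and indented under it one key for each argument. carry_out: Moves the arm, as the interface text tells. Its arguments: {"type":"object","properties":{"increments":{"type":"array"},"hand":{"type":"number"}},"required":["increments"]}

```bash
mkdir -p pics; ls; cat > h.py <<'E'
from plant import *
import numpy as np, cv2
np.set_printoptions(precision=3,suppress=True)
def cloud(c):
    z=c["z_map"]; K=np.array(c["intrinsics"]); v,u=np.mgrid[:z.shape[0],:z.shape[1]]
    P=np.stack([(u-K[0,2])/K[0,0]*z,(v-K[1,2])/K[1,1]*z,z],-1)
    return (P-np.array(c["t"]))@np.array(c["R"])
E
python3 - <<'E'
from h import *
o=observe()
for k,v in o.items(): print(k,np.array(v))
for n in("top","side"):
    c=camera(n); cv2.imwrite(f"pics/{n}0.png",c["image"]); np.savez(f"{n}0.npz",W=cloud(c),img=c["image"])
    print(n,np.array(c["intrinsics"]),np.array(c["R"]),c["t"])
    for k in("carrier","stage"):
        for s in silhouettes(k,c)[:2]: 
            print(k,s["score"],s["extent"]); np.save(f"{n}_{k}.npy",s["mask"]) if s is not None and s["score"]>.5 else 0
E
```

```text
pics
t 0.0
q [-1.277  0.207  1.543 -0.     1.394 -0.15 ]
qd [-0.     0.001 -0.    -0.     0.002 -0.003]
joint_torque [ -0.001 -38.304 -29.16   -0.      0.011   0.   ]
ee_pos [ 247.166 -518.318  230.112]
ee_rot [[ 0.903  0.43  -0.001]
 [ 0.43  -0.903  0.002]
 [ 0.    -0.002 -1.   ]]
wrist_force [ 0.842  0.364 -0.91 ]
moment [ 0.008  0.006 -0.017]
finger_gap 0.9996654762887857
top [[540.542   0.    309.407]
 [  0.    540.542 233.668]
 [  0.      0.      1.   ]] [[-0.02  -1.     0.002]
 [-0.994  0.02  -0.109]
 [ 0.109 -0.004 -0.994]] [  30.779  539.392 1143.37 ]
carrier 0.8 [297.9, 207.2, 338.7, 266.0]
stage 0.65 [296.2, 202.8, 339.1, 265.0]
side [[541.864   0.    309.632]
 [  0.    541.864 237.585]
 [  0.      0.      1.   ]] [[-0.999 -0.043 -0.014]
 [-0.016  0.634 -0.773]
 [ 0.042 -0.772 -0.634]] [ 515.961   40.197 1242.99 ]
carrier 0.86 [274.1, 228.3, 331.8, 260.1]
carrier 0.46 [232.4, 218.4, 345.0, 275.6]
stage 0.88 [232.1, 219.8, 347.0, 277.7]
```

```bash
python3 - <<'E'
import cv2
for n,(x0,y0,x1,y1) in (("top",(230,140,400,300)),("side",(200,180,380,300))):
    im=cv2.imread(f"pics/{n}0.png"); cv2.imwrite(f"pics/{n}0c.png",cv2.resize(im[y0:y1,x0:x1],None,fx=4,fy=3.6 if 0 else 4,interpolation=cv2.INTER_CUBIC)[:600])
E
```

```text
(no output)
```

View pics/top0.png

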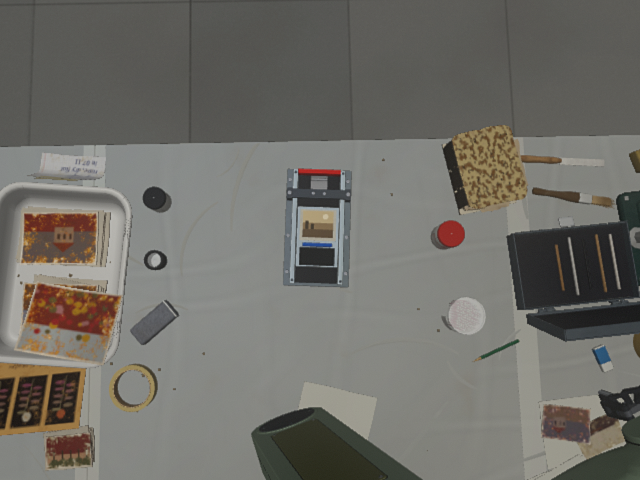

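View pics/side0.png

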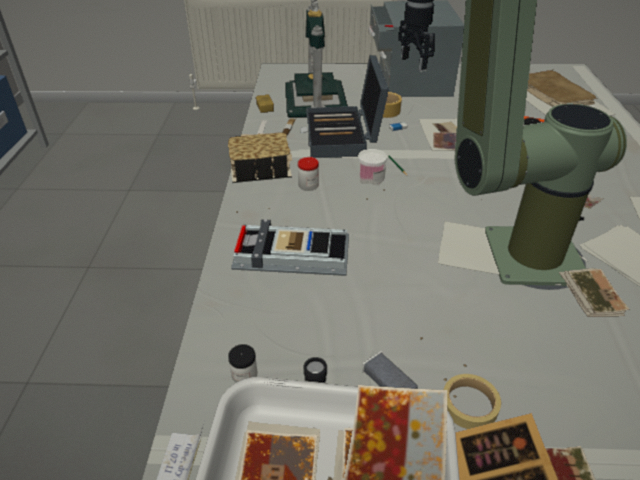

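```bash
sleep 1
```

```text
(no output)
```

View pics/top0c.png

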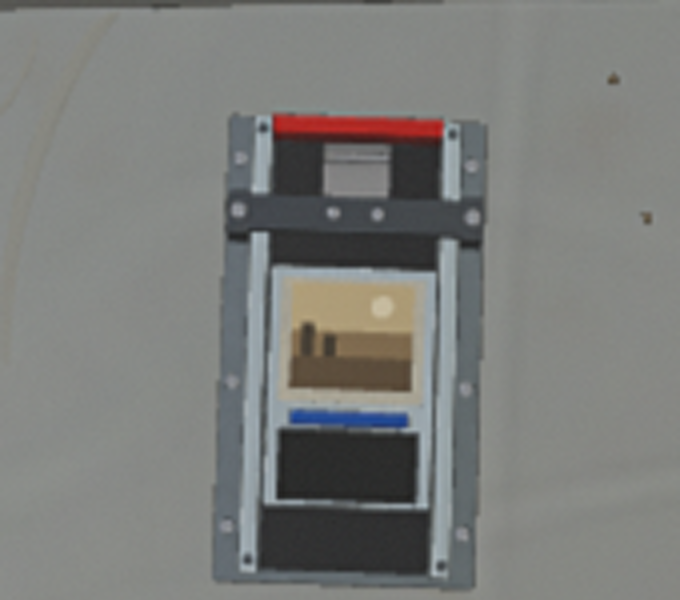

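View pics/side0c.png

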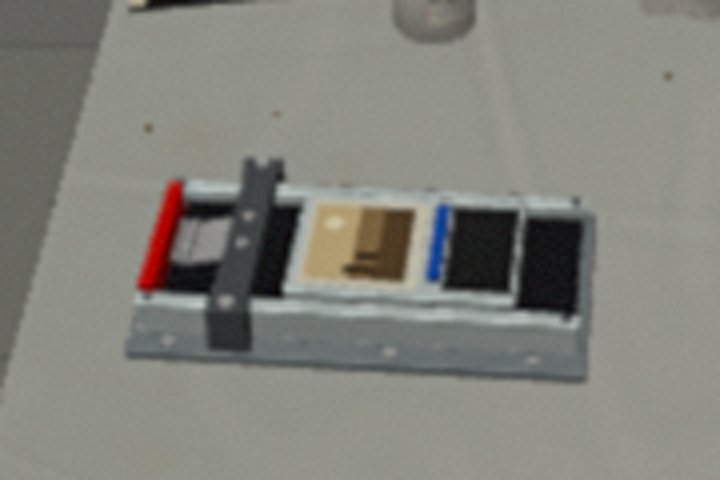

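The pictures show the stage near top px (318,227), red stop at (319,172), blue rib at (317,245) and rubber pad at (317,257). The channel runs almost straight away from the robot and is clear of bystanders. Next I'll turn these into positions.

```bash
cat >> h.py <<'E'
def ray(c,uv,z):
    K=np.array(c["intrinsics"]);R=np.array(c["R"]);t=np.array(c["t"])
    uv=np.atleast_2d(uv).astype(float)
    d=np.c_[(uv[:,0]-K[0,2])/K[0,0],(uv[:,1]-K[1,2])/K[1,1],np.ones(len(uv))]@R
    o=-R.T@t
    return o+d*((z-o[2])/d[:,2])[:,None]
E
python3 - <<'E'
from h import *
for n,off in(("top",(230,140)),("side",(200,180))):
    c=camera(n)
    # crop coords from cv2.resize x4: src=(p+.5)/4-.5
    f=lambda p:(np.array(p)+.5)/4-.5+off
    if n=="top":
        base=[(232,113),(486,122),(474,588),(213,580)]; car=[(272,267),(436,272),(427,510),(264,503)]
        rib=[(290,409),(409,415),(408,428),(290,423)]; pad=[(280,428),(418,433),(415,502),(277,498)]
        rails=[(262,128),(453,134),(441,566),(247,560)]
    else:
        base=None; car=[(282,294),(308,198),(522,208),(516,306)]; rib=[(436,205),(449,206),(441,283),(426,280)]; pad=[(447,209),(519,210),(513,292),(443,286)];rails=[(146,296),(180,187),(578,202),(572,317)]
    for nm,pp,z in(("base",base,8),("car",car,34),("rib",rib,41.5),("pad",pad,35),("rails",rails,30)):
        if pp is None: continue
        P=ray(c,f(pp),z); print(n,nm,"mean",P.mean(0)[:2]); print(P[:,:2].round(1).tolist())
        if n=="top": 
            for a,b in((2,1),(3,0)): d=P[b]-P[a]; print("   yaw",np.degrees(np.arctan2(d[1],d[0])))
            for a,b in((1,0),(2,3)): d=P[b]-P[a]; print("   yawY",np.degrees(np.arctan2(-d[0],d[1])))
        else:
            for a,b in((3,0),(2,1)): d=P[b]-P[a]; print("   yaw",np.degrees(np.arctan2(d[1],d[0])))
    # segmentation of colored regions
    W=cloud(c); hsv=cv2.cvtColor(c["image"],cv2.COLOR_BGR2HSV)
    for nm,lo,hi,z in(("blue",(105,120,60),(130,255,255),41.5),("red",(0,150,90),(8,255,255),None)):
        m=cv2.inRange(hsv,lo,hi); m[:,:270 if n=="top" else 225]=0; m[:,360:]=0; m[:150]=0;m[300:]=0
        if n=="side": m[:215]=0
        v,u=np.nonzero(m); print(nm,len(u),u.mean(),v.mean()); 
        if z: print(ray(c,(u.mean(),v.mean()),z)); print(np.median(W[v,u],0))
        else: print(np.median(W[v,u],0))
E
```

```text
top base mean [557.58   1.58]
[[691.4, 65.4], [683.5, -76.6], [424.1, -62.5], [431.4, 80.0]]
   yaw -3.1009882754745313
   yaw -3.205218240752112
   yawY -3.2102711820958736
   yawY -2.9177108143902735
top car mean [533.035   3.409]
[[599.6, 44.2], [595.0, -44.8], [466.0, -36.6], [471.5, 50.8]]
   yaw -3.650338393421439
   yaw -2.9548424979179853
   yawY -2.917314953311413
   yawY -3.622944881026884
top rib mean [515.32    4.202]
[[521.2, 35.8], [516.7, -27.9], [509.7, -27.1], [513.7, 36.0]]
   yaw -5.811205307753337
   yaw -1.0875480288621613
   yawY -4.058233464593974
   yawY -3.595331731534612
top pad mean [490.872   5.573]
[[511.7, 41.5], [507.5, -32.8], [470.4, -30.2], [474.0, 43.8]]
   yaw -3.938791294325348
   yaw -3.5045821096859555
   yawY -3.242541886998264
   yawY -2.8247669478679756
top rails mean [556.727   2.252]
[[677.5, 48.4], [672.1, -56.4], [436.0, -43.5], [441.3, 60.6]]
   yaw -3.1204884205495995
   yaw -2.958651888879539
   yawY -2.975322259439053
   yawY -2.934080828213378
blue 93 317.01075268817203 244.41935483870967
[[515.086   4.048  41.5  ]]
[515.393   3.962  41.869]
red 191 318.9005235602094 171.45549738219896
[675.586  -3.805  35.868]
side car mean [534.676   8.117]
[[602.2, 48.0], [595.4, -38.3], [469.4, -32.0], [471.6, 54.7]]
   yaw -2.927910617855373
   yaw -2.848906581378317
side rib mean [516.568  10.017]
[[519.3, -24.2], [511.7, -23.5], [513.4, 45.0], [521.9, 42.7]]
   yaw -92.24905713132166
   yaw -91.46539510807409
side pad mean [492.59    6.631]
[[513.1, -28.7], [471.2, -28.9], [473.4, 44.1], [512.6, 40.0]]
   yaw -89.56978415307051
   yaw -91.79841528157444
side rails mean [557.455   2.58 ]
[[679.2, 47.2], [673.4, -51.9], [436.6, -43.5], [440.6, 58.5]]
   yaw -2.730403394954881
   yaw -2.0466871066640446
blue 56 309.14285714285717 240.41071428571428
[[516.562  10.416  41.5  ]]
[516.397  10.37   40.272]
red 114 239.7719298245614 239.10526315789474
[676.852   1.681  34.598]
```

carry_out:
  hand: 0
  increments:
    - {"x": 45, "y": -37, "z": 0, "turn": 6}
    - {"x": 90, "y": -73, "z": 0, "turn": 12}
    - {"x": 135, "y": -110, "z": 0, "turn": 18}
    - {"x": 180, "y": -147, "z": 0, "turn": 24}
    - {"x": 224, "y": -184, "z": 0, "turn": 28.6}

```text
t: 1.02
ee_pos: [371.0, -254.8, 231.5]
ee_rot: [[0.998, -0.058, 0.001], [-0.058, -0.998, -0.0], [0.001, 0.0, -1.0]]
wrist_force: [-0.0, -0.1, 0.2]
finger_gap: 0.003
```

carry_out:
  increments:
    - {"x": 22, "y": -54, "z": 20, "turn": 0}
    - {"x": 44, "y": -107, "z": 50, "turn": 0}
    - {"x": 66, "y": -160, "z": 80, "turn": 0}
    - {"x": 88, "y": -214, "z": 115, "turn": 0}
    - {"x": 109, "y": -267, "z": 150, "turn": 0}

```text
t: 1.65
ee_pos: [491.0, -4.6, 89.0]
ee_rot: [[0.998, -0.057, 0.003], [-0.057, -0.998, -0.001], [0.003, 0.001, -1.0]]
wrist_force: [0.6, -0.2, -1.0]
finger_gap: -0.002
```

```bash
python3 - <<'E'
from h import *
o=observe(); print(o["ee_pos"],o["wrist_force"],o["qd"])
for n,(x0,y0,x1,y1) in (("top",(230,140,400,290)),("side",(200,130,400,280))):
    im=camera(n)["image"]; cv2.imwrite(f"pics/{n}1.png",cv2.resize(im[y0:y1,x0:x1],None,fx=4,fy=4,interpolation=cv2.INTER_CUBIC))
E
```

```text
[491.034  -4.636  88.999] [ 0.617 -0.182 -1.006] [ 0.881  0.721 -0.207 -0.002 -0.531  0.879]
```

View pics/side1.png

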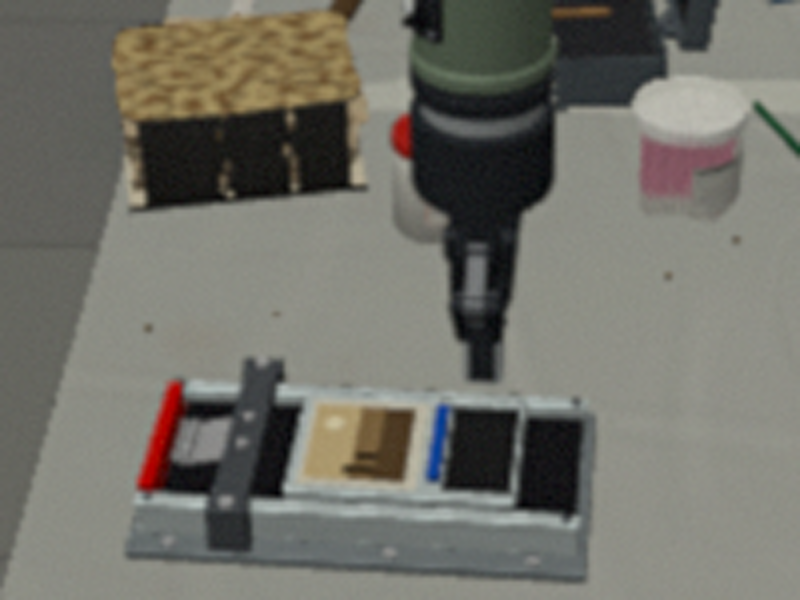

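View pics/top1.png

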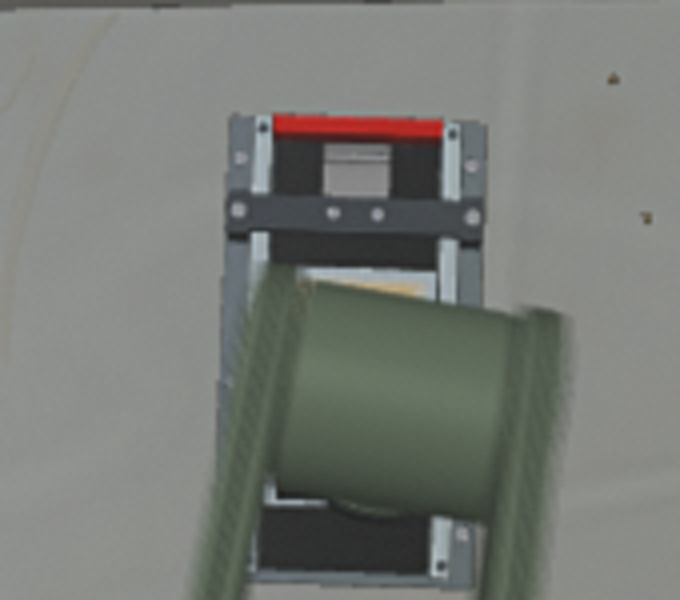

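The side view has the fingertips (crop (483,378)) over the pad and still short in y, because the arm was still moving when it was taken. The carrier is untouched. I'll settle the arm first.

carry_out:
  increments:
    - {"x": 0, "y": 0, "z": 10, "turn": 0}
    - {"x": 0, "y": 0, "z": 20, "turn": 0}
    - {"x": 0, "y": 0, "z": 20, "turn": 0}
    - {"x": 0, "y": 0, "z": 20, "turn": 0}

```text
t: 2.25
ee_pos: [488.1, -2.4, 66.1]
ee_rot: [[0.999, -0.053, -0.005], [-0.053, -0.999, 0.002], [-0.005, -0.002, -1.0]]
wrist_force: [0.6, -0.5, 1.0]
finger_gap: 0.0
```

carry_out:
  increments:
    - {"x": 3, "y": -4, "z": 8}
    - {"x": 7, "y": -8.5, "z": 15}
    - {"x": 7, "y": -8.5, "z": 21}
    - {"x": 7, "y": -8.5, "z": 21}
    - {"x": 7, "y": -8.5, "z": 21}

```text
invalid input at $.increments[0]: expected keys x, y, z, turn
```

```bash
python3 - <<'E'
from h import *
for n,(x0,y0,x1,y1) in (("side",(200,130,400,280)),):
    im=camera(n)["image"]; cv2.imwrite(f"pics/{n}2.png",cv2.resize(im[y0:y1,x0:x1],None,fx=4,fy=4,interpolation=cv2.INTER_CUBIC))
o=observe(); print(o["ee_pos"],o["wrist_force"],o["qd"])
E
```

```text
[488.321  -2.287  66.278] [-0.114 -0.227  0.284] [ 0.005 -0.    -0.001  0.002 -0.001  0.   ]
```

View pics/side2.png

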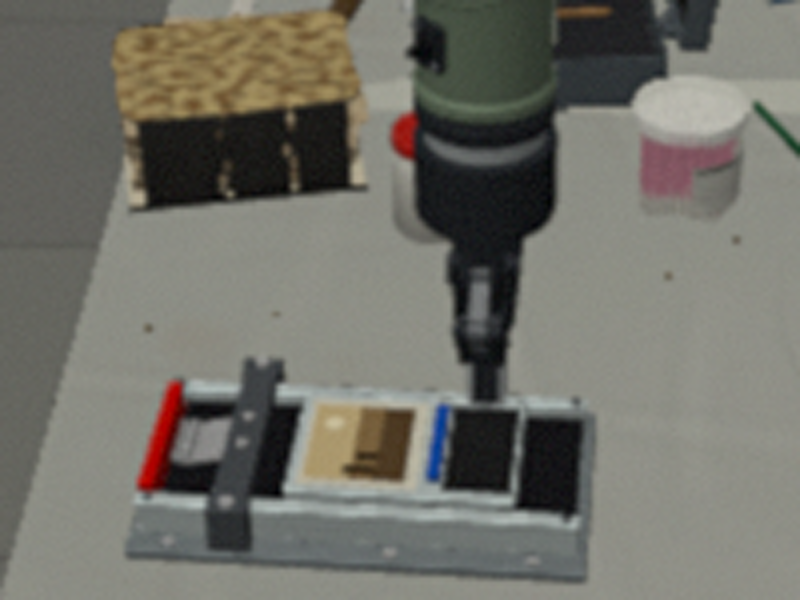

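The call was refused, so the arm hasn't moved. The picture still shows the fingertips at crop (486,400), above the pad. I'll resend it with all the keys.

carry_out:
  increments:
    - {"x": 3, "y": -4, "z": 8, "turn": 0}
    - {"x": 7, "y": -8.2, "z": 15, "turn": 0}
    - {"x": 7, "y": -8.2, "z": 21, "turn": 0}
    - {"x": 7, "y": -8.2, "z": 21, "turn": 0}
    - {"x": 7, "y": -8.2, "z": 21, "turn": 0}

```text
t: 2.92
ee_pos: [495.5, 5.6, 45.1]
ee_rot: [[0.999, -0.053, -0.005], [-0.053, -0.999, 0.002], [-0.005, -0.002, -1.0]]
wrist_force: [-0.6, -0.6, 0.2]
finger_gap: -0.0
```

```bash
python3 - <<'E'
from h import *
for n,(x0,y0,x1,y1) in (("side",(200,130,400,280)),):
    im=camera(n)["image"]; cv2.imwrite(f"pics/{n}3.png",cv2.resize(im[y0:y1,x0:x1],None,fx=4,fy=4,interpolation=cv2.INTER_CUBIC))
o=observe(); print(o["ee_pos"],o["wrist_force"],o["qd"])
E
```

```text
[495.712   5.557  45.322] [-0.02  -0.209  0.414] [-0.001 -0.005 -0.001  0.    -0.001 -0.001]
```

View pics/side3.png

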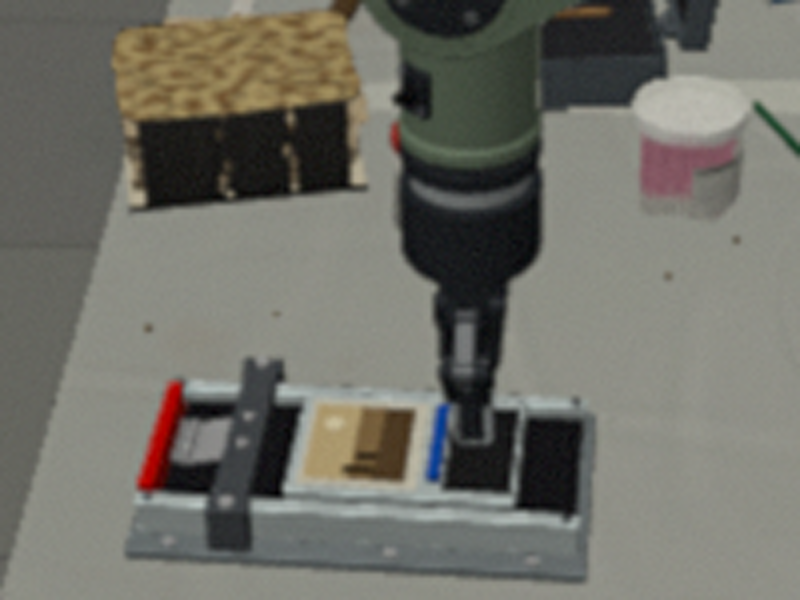

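The fingers (crop (472,440)) are over the pad, just behind the blue rib at crop (437,443). Pressing down now.

carry_out:
  increments:
    - {"x": 0, "y": 0, "z": 5, "turn": 0}
    - {"x": 0, "y": 0, "z": 10, "turn": 0}
    - {"x": 0, "y": 0, "z": 15, "turn": 0}
    - {"x": 0, "y": 0, "z": 18, "turn": 0}
    - {"x": 0, "y": 0, "z": 18, "turn": 0}

```text
t: 3.6
ee_pos: [495.7, 5.6, 27.7]
ee_rot: [[0.999, -0.053, -0.005], [-0.053, -0.999, 0.002], [-0.005, -0.002, -1.0]]
wrist_force: [-2.3, -0.1, 7.0]
finger_gap: 0.0
```

carry_out:
  increments:
    - {"x": 0, "y": 0, "z": 3, "turn": 0}
    - {"x": 0, "y": 0, "z": 5, "turn": 0}
    - {"x": 0, "y": 0, "z": 5, "turn": 0}

```text
t: 3.98
ee_pos: [495.7, 5.5, 23.5]
ee_rot: [[0.999, -0.053, -0.005], [-0.053, -0.999, 0.002], [-0.006, -0.002, -1.0]]
wrist_force: [-3.3, -0.0, 10.5]
finger_gap: -0.003
```

carry_out:
  increments:
    - {"x": 0, "y": 0, "z": 2.5, "turn": 0}
    - {"x": 3, "y": 0, "z": 2.5, "turn": 0}
    - {"x": 6, "y": 0, "z": 2.5, "turn": 0}
    - {"x": 9, "y": 0, "z": 2.5, "turn": 0}
    - {"x": 12, "y": 0, "z": 2.5, "turn": 0}

```text
t: 4.6
ee_pos: [502.6, 5.5, 21.9]
ee_rot: [[0.998, -0.052, -0.018], [-0.052, -0.999, 0.003], [-0.018, -0.002, -1.0]]
wrist_force: [-15.3, 0.1, 24.9]
finger_gap: 0.004
```

```bash
python3 - <<'E'
from h import *
for n,(x0,y0,x1,y1) in (("side",(200,130,400,280)),("top",(230,140,400,290))):
    im=camera(n)["image"]; cv2.imwrite(f"pics/{n}4.png",cv2.resize(im[y0:y1,x0:x1],None,fx=4,fy=4,interpolation=cv2.INTER_CUBIC))
o=observe(); print(o["ee_pos"],o["wrist_force"],o["qd"])
E
```

```text
[503.587   5.43   21.905] [-14.728   0.567  23.549] [-0.    -0.001 -0.    -0.001 -0.001 -0.001]
```

View pics/side4.png

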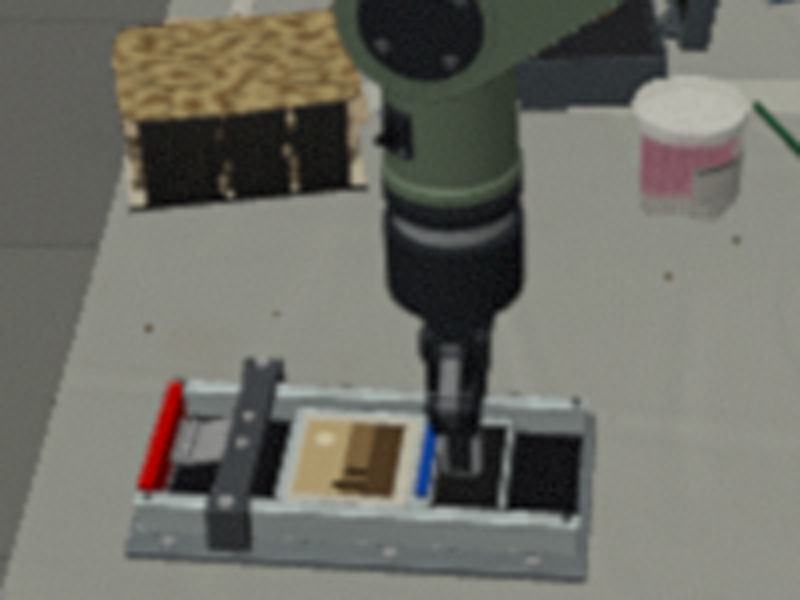

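View pics/top4.png

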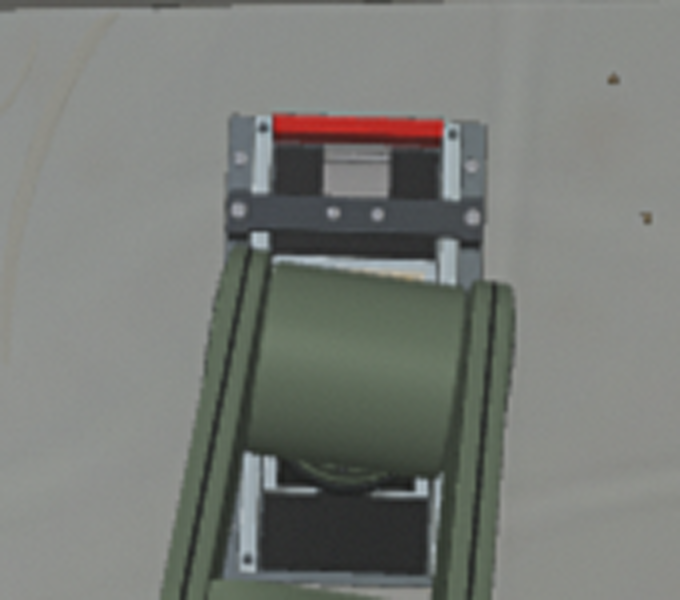

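The bed has sunk to its bottom and the carrier moves with the fingers; its front edge is now near side crop (288,455), just short of the bridge. I'll keep sliding with pressure on.

carry_out:
  increments:
    - {"x": 7, "y": 0, "z": 1, "turn": 0}
    - {"x": 12, "y": 0, "z": 1, "turn": 0}
    - {"x": 17, "y": 0, "z": 0.9, "turn": 0}
    - {"x": 22, "y": 0, "z": 0.8, "turn": 0}
    - {"x": 27, "y": 0, "z": 0.7, "turn": 0}

```text
t: 5.32
ee_pos: [525.9, 4.6, 21.9]
ee_rot: [[0.998, -0.052, -0.027], [-0.051, -0.999, 0.004], [-0.027, -0.003, -1.0]]
wrist_force: [-15.6, 0.8, 25.0]
finger_gap: 0.001
```

carry_out:
  increments:
    - {"x": 9, "y": 0, "z": 0.8, "turn": 0}
    - {"x": 14, "y": 0, "z": 0.7, "turn": 0}
    - {"x": 19, "y": 0, "z": 0.6, "turn": 0}
    - {"x": 24, "y": 0, "z": 0.4, "turn": 0}
    - {"x": 27, "y": 0, "z": 0.3, "turn": 0}

```text
t: 5.95
ee_pos: [549.4, 3.6, 22.0]
ee_rot: [[0.998, -0.051, -0.036], [-0.051, -0.999, 0.005], [-0.036, -0.003, -0.999]]
wrist_force: [-13.9, 0.8, 19.8]
finger_gap: -0.003
```

```bash
python3 - <<'E'
from h import *
for n,(x0,y0,x1,y1) in (("side",(200,130,400,280)),("top",(230,140,400,290))):
    im=camera(n)["image"]; cv2.imwrite(f"pics/{n}5.png",cv2.resize(im[y0:y1,x0:x1],None,fx=4,fy=4,interpolation=cv2.INTER_CUBIC))
o=observe(); print(o["ee_pos"],o["wrist_force"],o["qd"])
E
```

```text
[549.951   3.612  22.054] [-10.795   0.941  18.167] [-0.001 -0.003  0.004 -0.    -0.005 -0.002]
```

View pics/side5.png

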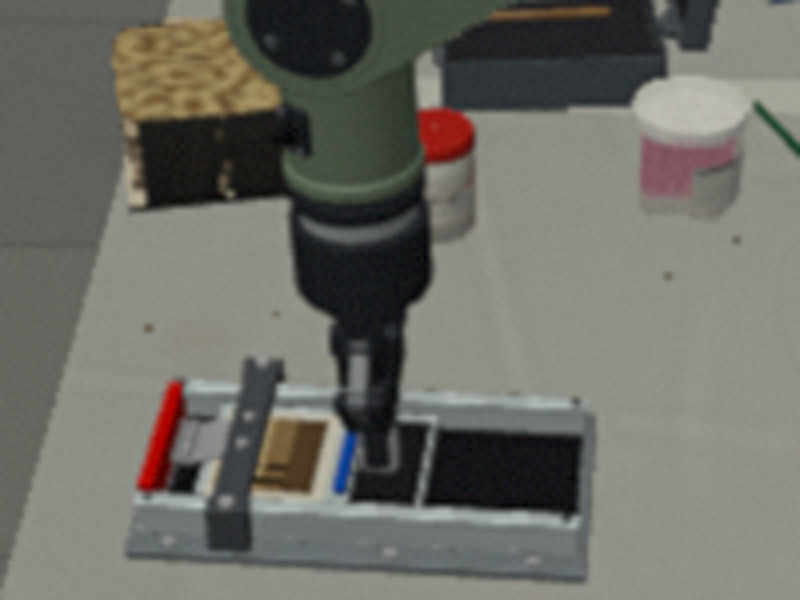

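View pics/top5.png

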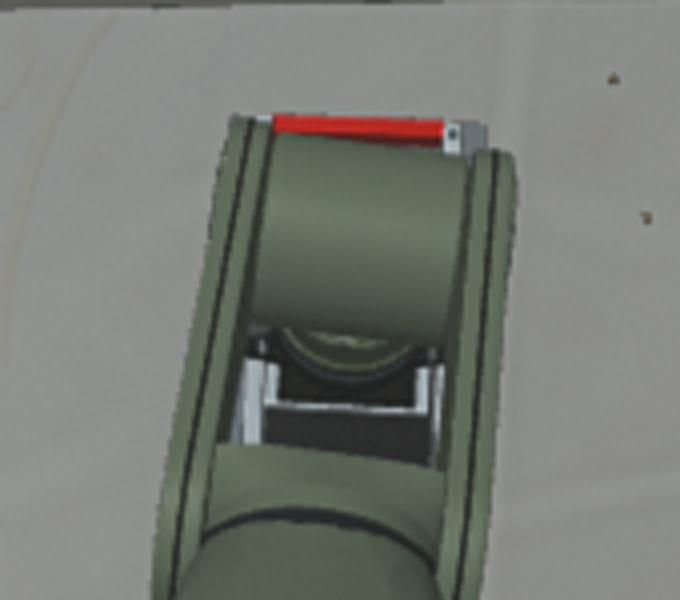

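The front edge has passed under the bridge (side crop (215,455)), with about 17 mm still to go to the red stop.

carry_out:
  increments:
    - {"x": 5, "y": 0, "z": 1, "turn": 0}
    - {"x": 9, "y": 0, "z": 0.9, "turn": 0}
    - {"x": 13, "y": 0, "z": 0.8, "turn": 0}
    - {"x": 16, "y": 0, "z": 0.7, "turn": 0}
    - {"x": 18, "y": 0, "z": 0.6, "turn": 0}

```text
t: 6.68
ee_pos: [564.3, 3.1, 22.1]
ee_rot: [[0.998, -0.051, -0.044], [-0.05, -0.999, 0.005], [-0.044, -0.003, -0.999]]
wrist_force: [-12.6, 1.3, 20.3]
finger_gap: -0.001
```

carry_out:
  increments:
    - {"x": 4, "y": 0, "z": 0.8, "turn": 0}
    - {"x": 6, "y": 0, "z": 0.7, "turn": 0}
    - {"x": 8, "y": 0, "z": 0.7, "turn": 0}

```text
t: 7.05
ee_pos: [568.5, 2.9, 22.1]
ee_rot: [[0.997, -0.05, -0.053], [-0.05, -0.999, 0.006], [-0.053, -0.003, -0.999]]
wrist_force: [-12.2, 0.3, 18.7]
finger_gap: 0.001
```

```bash
python3 - <<'E'
from h import *
for n,(x0,y0,x1,y1) in (("side",(210,190,310,265)),):
    im=camera(n)["image"]; cv2.imwrite(f"pics/{n}6.png",cv2.resize(im[y0:y1,x0:x1],None,fx=8,fy=8,interpolation=cv2.INTER_CUBIC))
o=observe(); print(o["ee_pos"],o["wrist_force"],o["qd"])
E
```

```text
[568.977   2.906  22.141] [-11.066   0.485  17.672] [ 0.    -0.003  0.003  0.002 -0.017 -0.001]
```

View pics/side6.png

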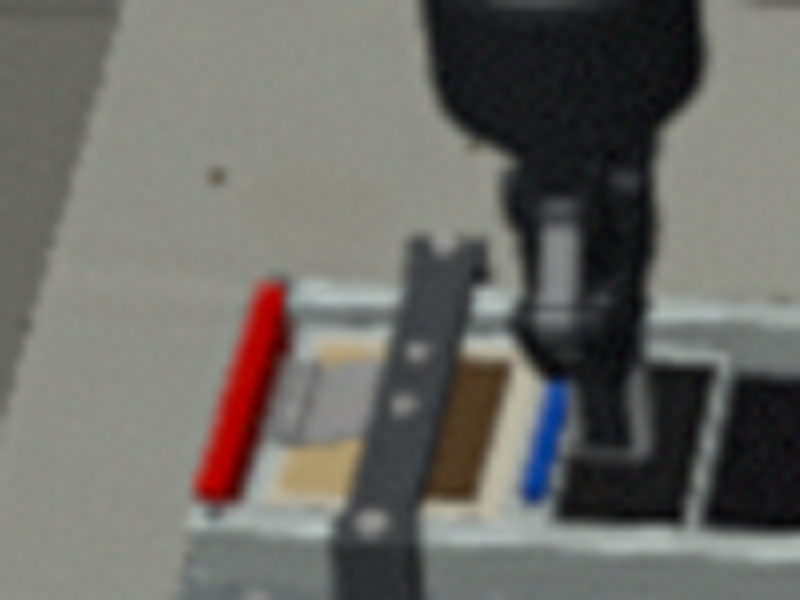

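The front edge is very close to the red stop (crop (250,440)), but there's no rise in force yet. I'll push on.

carry_out:
  increments:
    - {"x": 5, "y": 0, "z": 0.8, "turn": 0}
    - {"x": 7, "y": 0, "z": 0.8, "turn": 0}
    - {"x": 9, "y": 0, "z": 0.8, "turn": 0}

```text
t: 7.48
ee_pos: [571.6, 2.9, 22.1]
ee_rot: [[0.996, -0.049, -0.068], [-0.049, -0.999, 0.006], [-0.068, -0.003, -0.998]]
wrist_force: [-20.9, 0.8, 27.3]
finger_gap: 0.002
```

carry_out:
  increments:
    - {"x": 6, "y": 0, "z": 0.3, "turn": 0}
    - {"x": 9, "y": 0, "z": 0, "turn": 0}
    - {"x": 11, "y": 0, "z": -0.3, "turn": 0}

```text
t: 7.85
ee_pos: [573.3, 2.8, 22.3]
ee_rot: [[0.995, -0.048, -0.091], [-0.047, -0.999, 0.007], [-0.091, -0.003, -0.996]]
wrist_force: [-24.7, 0.3, 27.0]
finger_gap: 0.001
```

```bash
python3 - <<'E'
from h import *
for n,(x0,y0,x1,y1) in (("side",(210,190,310,265)),):
    im=camera(n)["image"]; cv2.imwrite(f"pics/{n}7.png",cv2.resize(im[y0:y1,x0:x1],None,fx=8,fy=8,interpolation=cv2.INTER_CUBIC))
o=observe(); print(o["ee_pos"],o["wrist_force"],o["qd"])
E
```

```text
[573.292   2.811  22.298] [-23.881  -0.537  27.702] [-0.001 -0.005  0.008  0.    -0.013 -0.   ]
```

View pics/side7.png

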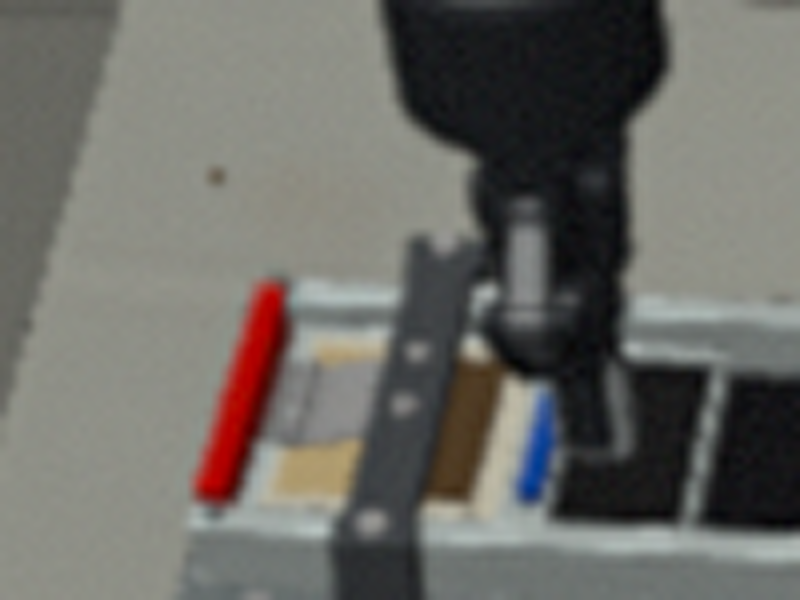

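carry_out:
  increments:
    - {"x": 6, "y": 0, "z": -0.2, "turn": 0}
    - {"x": 9, "y": 0, "z": -0.5, "turn": 0}
    - {"x": 12, "y": 0, "z": -0.8, "turn": 0}
    - {"x": 12, "y": 0, "z": -0.8, "turn": 0}

```text
t: 8.4
ee_pos: [573.3, 2.8, 22.5]
ee_rot: [[0.992, -0.047, -0.12], [-0.046, -0.999, 0.008], [-0.12, -0.002, -0.993]]
wrist_force: [-28.6, -0.2, 31.0]
finger_gap: 0.002
```

```bash
python3 - <<'E'
from h import *
for n,(x0,y0,x1,y1) in (("side",(210,190,310,265)),("top",(280,150,360,210))):
    im=camera(n)["image"]; cv2.imwrite(f"pics/{n}8.png",cv2.resize(im[y0:y1,x0:x1],None,fx=8,fy=8,interpolation=cv2.INTER_CUBIC))
o=observe(); print(o["ee_pos"],o["wrist_force"],o["qd"])
E
```

```text
[573.343   2.781  22.527] [-28.462  -1.645  29.176] [-0.001 -0.004  0.001  0.001 -0.001  0.   ]
```

View pics/side8.png

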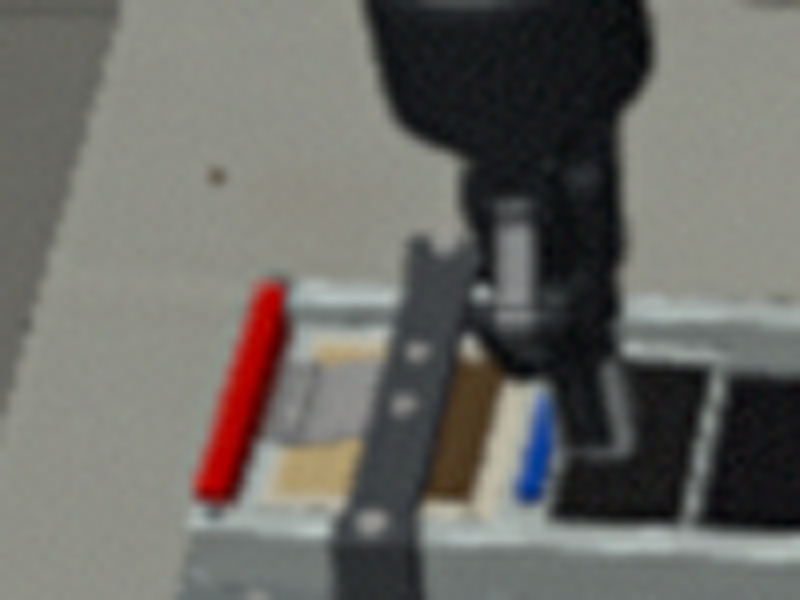

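The fingertips have stalled at x = 573.3 while the push force rose from 24 to 28 N. The front edge is against the red block (crop (245,450)), so the carrier is home. I'll release by lifting slowly, keeping a slight forward bias.

carry_out:
  increments:
    - {"x": 3, "y": 0, "z": -2, "turn": 0}
    - {"x": 2.5, "y": 0, "z": -5, "turn": 0}
    - {"x": 2, "y": 0, "z": -8, "turn": 0}
    - {"x": 1, "y": 0, "z": -12, "turn": 0}
    - {"x": -1, "y": 0, "z": -20, "turn": 0}

```text
t: 9.12
ee_pos: [574.7, 2.8, 42.1]
ee_rot: [[0.992, -0.047, -0.12], [-0.046, -0.999, 0.008], [-0.12, -0.002, -0.993]]
wrist_force: [-0.2, -0.8, 0.2]
finger_gap: 0.003
```

carry_out:
  increments:
    - {"x": -4, "y": 0, "z": -20, "turn": 0}
    - {"x": -10, "y": 0, "z": -50, "turn": 0}
    - {"x": -40, "y": 0, "z": -80, "turn": 0}
    - {"x": -80, "y": 0, "z": -100, "turn": 0}
    - {"x": -120, "y": 0, "z": -110, "turn": 0}

```text
t: 9.75
ee_pos: [470.0, 7.1, 169.2]
ee_rot: [[0.993, -0.047, -0.113], [-0.046, -0.999, 0.007], [-0.113, -0.002, -0.994]]
wrist_force: [1.0, 0.4, -0.1]
finger_gap: 0.001
```

carry_out:
  increments:
    - {"x": -40, "y": 0, "z": 0, "turn": 0}
    - {"x": -90, "y": 0, "z": 0, "turn": 0}
    - {"x": -90, "y": 0, "z": 0, "turn": 0}
    - {"x": -90, "y": 0, "z": 0, "turn": 0}

```text
t: 10.25
ee_pos: [382.3, 11.0, 181.0]
ee_rot: [[0.993, -0.047, -0.108], [-0.046, -0.999, 0.006], [-0.108, -0.001, -0.994]]
wrist_force: [-0.1, -0.6, -0.1]
finger_gap: -0.003
```

```bash
python3 - <<'E'
from h import *
for n,(x0,y0,x1,y1) in (("side",(225,205,355,290)),("top",(270,150,370,295))):
    c=camera(n); im=c["image"]; s=6 if n=="side" else 4; cv2.imwrite(f"pics/{n}9.png",cv2.resize(im[y0:y1,x0:x1],None,fx=s,fy=s,interpolation=cv2.INTER_CUBIC))
    hsv=cv2.cvtColor(im,cv2.COLOR_BGR2HSV); m=cv2.inRange(hsv,(105,120,60),(130,255,255)); m[:,:225]=0;m[:,360:]=0;m[:150]=0;m[300:]=0
    v,u=np.nonzero(m); print(n,len(u),ray(c,(u.mean(),v.mean()),36)); 
o=observe(); print(o["t"],o["ee_pos"],o["wrist_force"])
E
```

```text
side 53 [[588.78    6.584  36.   ]]
top 92 [[587.488   2.367  36.   ]]
10.35 [382.484  10.934 180.477] [ 0.227  0.359 -0.335]
```

View pics/side9.png

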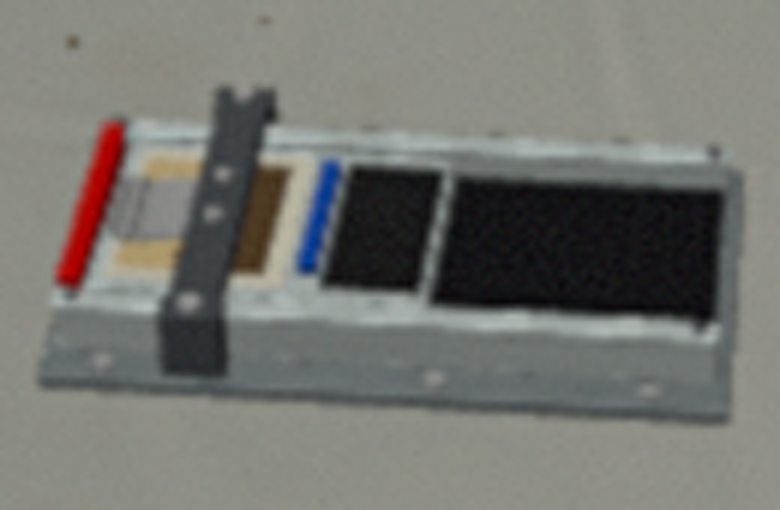

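View pics/top9.png

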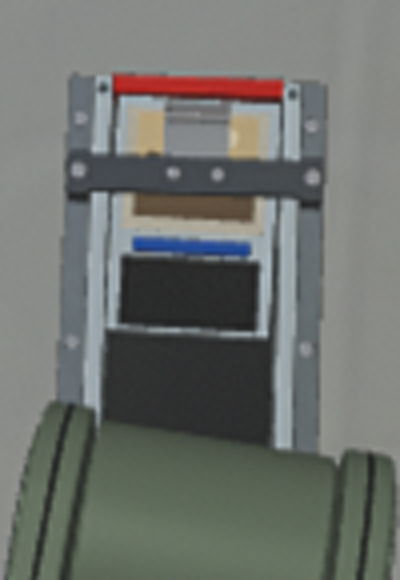

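The carrier sits under the bridge with the leaf on its print, and its front edge is at the red block in both views (top crop (197,97), side crop (95,235)). I'll check the gap with numbers.

```bash
python3 - <<'E'
from h import *
c=camera("top"); s=camera("side")
f=lambda p:(np.array(p)+.5)/4-.5+(270,150)
g=lambda p:(np.array(p)+.5)/6-.5+(225,205)
def P(c,uv,z): return ray(c,uv,z)[0].round(1)[:2]
print("bridge rear/front (top)",P(c,f((196,156)),39),P(c,f((194,190)),39))
print("red near top edge z36",P(c,f((197,97)),36), "z24+4.5:",P(c,f((197,97)),28.5))
print("carrier rear top",P(c,f((186,332)),28.5))
print("side carrier rear",P(s,g((441,240)),28.5),"front",P(s,g((97,225)),28.5))
W=cloud(c); print("print z",[W[int(v),int(u),2].round(1) for u,v in (f((150,210)),f((225,215)),f((265,140)),f((190,290)))])
# profile along channel at carrier's side strip
for v in range(164,185): 
    print(v,c["image"][v,301:305].mean(0).round(),W[v,302].round(1))
E
```

```text
bridge rear/front (top) [636.8  -2.2] [618.2  -0.7]
red near top edge z36 [670.1  -3.5] z24+4.5: [671.8  -3.7]
carrier rear top [542.    5.2]
side carrier rear [542.1  10.3] front [674.9   4.8]
print z [np.float64(30.7), np.float64(25.1), np.float64(30.5), np.float64(32.8)]
164 [137. 140. 138.] [700.7  33.1   3.5]
165 [137. 140. 137.] [ 412.2   25.1 1195.3]
166 [139. 142. 138.] [696.9  33.2   0.4]
167 [140. 143. 135.] [694.2  33.3   2.1]
168 [ 99. 103. 126.] [692.7  33.3  -1.5]
169 [ 53.  57. 175.] [682.7  33.1  31.9]
170 [ 40.  44. 181.] [ 412.2   25.1 1195.3]
171 [ 39.  44. 180.] [677.4  33.2  35.4]
172 [ 30.  33. 164.] [674.5  33.2  38.4]
173 [57. 57. 97.] [674.1  33.3  30.4]
174 [171. 164. 146.] [671.4  33.4  32.1]
175 [180. 173. 158.] [669.5  33.4  30.8]
176 [166. 168. 162.] [667.1  33.4  31.8]
177 [158. 168. 168.] [665.5  33.5  28.7]
178 [156. 168. 170.] [663.8  33.6  26.4]
179 [155. 166. 168.] [660.6  33.6  30.7]
180 [153. 164. 166.] [659.   33.6  27.7]
181 [152. 164. 168.] [656.7  33.7  28.2]
182 [151. 165. 168.] [654.4  33.7  28.5]
183 [151. 165. 169.] [651.5  33.7  31.7]
184 [149. 164. 167.] [649.4  33.8  31.1]
```

```bash
python3 - <<'E'
from h import *
print(observe()["wrist_force"]); print(sign_off())
E
```

```text
[-0.365 -0.419  0.337]
the job is handed in; nothing more can be done
None
```

The carrier is loaded: fully home against the red stop and clamped up under the bridge. I handed the job in at about 10.5 s of the 42 s allowed.

**What I did:** With the fingers shut, I pressed on the rubber pad until the bed bottomed at about 20–30 N. I kept pressing while sliding the carrier about 72 mm along the channel. It stalled at the stop: the fingertips held at x = 573.3 mm while the push force rose from 24 to 28 N. I then lifted off and drew the arm back clear of everything.

**Last checks:**
- **Position:** The carrier's rear edge plus its 130 mm length puts its front at x ≈ 672 mm. The stop face works out at 672–673 mm from the bridge edges, and the pictures show no gap. This agrees only to the cameras' roughly 2 mm accuracy; one rougher side-view reading put the front at 675 mm.
- **Clamping:** The depth readings on the carrier top were noisy, about 25–33 mm against the expected 28.5 mm. The clamped height therefore rests mainly on how it looks in the pictures.
- **Forces:** The wrist force was about zero at hand-in. The highest reading during the job was about 31 N upward and 29 N sideways.
- **Tool tilt:** The tool tilted about 7° while pushing against the stop, with no visible effect on the carrier.
- **Bystanders:** The arm went nowhere near them on purpose, but I did not measure their positions again at the end.

One move call was refused because keys were missing, and nothing moved.

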